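# Clamp the glued stack with the twist-lock pole

## Robot

A 6-joint arm with a two-finger parallel gripper is mounted at the origin on the work surface. World frame = base frame: x ahead of the robot, y to its left, z up, the work surface at z = 0. Lengths are in m, angles in rad, forces in N, time in s.
With the tool pointing down it reaches from about 0.375 to 0.9 m from the base axis. Payload 3.1 kg.
Tool frame: the origin (TCP) lies between the finger pads; the fingertips stand 8 mm ahead of it and the grasp point (between the pads) lies 11 mm behind it; z points along the fingers, y is the line along which they close (so a half turn about z gives the same grasp; the last joint's range is limited). The gripper opens to 85 mm and grips with 20 to 120 N. Pads are 22 mm wide; open, the fingers measure 114 mm over their backs; the gripper's body (76 mm by 85 mm) begins 54 mm behind the grasp point. The pads swing forward as they close: fully open they stand 13 mm farther back than shut.
Start: joints at [0.957, 0.527, 1.433, -0, 1.181, -0.178], TCP at [0.264, 0.567, 0.219] pointing down, gripper open.
Joint ranges: [-3.08, 3.08], [-0.75, 2.2], [0.22, 2.44], [-1.43, 4.57], [0, 2.65], [-2.85, 2.85]. Speed limits (rad/s): [2.79, 2.79, 3.14, 3.14, 3.14, 3.14].

## Interface

Orientations are given as a unit quaternion [x, y, z, w].
In Python, from station import readout, cams, sign_off gives the robot as it stands.
- The arm moves only by the tool send_rows, never from a script. Its argument "commands" is text: rows parted by semicolons, each of 5 numbers parted by spaces: the finger opening in mm, from 0 to 85.4, then the shift along the tool's x, y, z each as a share of 0.02 m, from -1 to 1, then the turn about the tool's z as a share of 4 degrees, from -1 to 1. In form: grip dx dy dz spin; .... A call has 1 to 20 rows; each row shifts and turns the commanded pose from where the row before left it, along the tool's axes as they then stand; what a row does not reach is not made up. A row lasts 1/12 s, in which the tool goes at most 41.7 mm and 7.16 degrees, less where a joint would pass 70% of its speed; a pose out of reach is approached as far as the arm can. A call with a number of a shift or a turn outside -1 to 1 is refused whole. A call with a gripper value outside its range is refused whole. The fingers move at their own pace and stop on an object; "grip_force" is the grip in N (left out, the last holds). Time passes only in rows, so rows that do not move let the fingers close. It gives the time, the measured TCP pose, the force, the opening and the grip force at its end, in the units of the state.
- readout.sense(): the state, without advancing time (a new reading comes with each control period).
- cams.snapshot(name): name is "side" or "top" or "wrist"; returns a dict with "pixels" (420x560x3 uint8, red, green, blue), "intrinsics" (3x3 intrinsics, pixels), "eye" and "rotation" of the camera in the world. Camera axes: x right, y down, z forward; pixel columns grow to the right and rows downward; lengths in m; the calibration is good to about 2 mm. A picture is of the moment at which its call begins. There is no depth.
- sign_off(): hands the job in; it is judged then, once.
The state is a dict: "t": time; "q": joint angles; "qd": joint speeds; "tau": joint torques, N m; "tcp_pos": TCP position; "tool_rot": TCP orientation; "force": force on the tool from outside, world axes, zero at the start; "ft_torque": the same for the moment, N m; "finger_gap": opening from 0.0 (shut) to 1.0 (fully open); "gripper_force": force on a finger pad.
Only numpy, scipy, OpenCV 4.12 (cv2) and the standard library are available. Lean on these libraries where they do the work, as an engineer would, in place of code of your own. Each camera call takes 0.05 s, during which the arm holds its last target. There are 200 camera calls.

## Task

The glued plywood stack in the bench press needs clamping: turn the orange wing grip about a quarter turn anticlockwise to unlock the telescoping pole, slide the pole down until its sprung foot presses on the stack with about 10 N (never as much as 20 N), and while it presses turn the grip clockwise back in line with the press arm so that it locks. Then let go, leaving the pole holding that pressure, and leave the other things on the bench where they are.

Things in the scene. Friction and masses are not known exactly. Their poses are not given: they have to be found in the camera images.
- press: Small fixed bench press. Plywood slab 200 x 150 x 25 mm; a black column (30 x 40 mm, top 157 mm above the bench) 95 mm from the pole's axis carries an arm from there to an upright aluminium tube that guides the pole (collar 45 mm across, its top 165 mm above the bench). Origin: on the pole's axis at bench level; the column is on its -x side, z up.
- grip_mid (a point): Middle of the orange wing grip on top of the pole, on the pole's vertical axis: an upright bar 54 mm long (its x), 14 mm thick (its y), 36 mm high (its z, up), on a rubber mount that gives sideways 1 mm for 5 N. It stands 255 mm above the bench with the pole fully up, coming down with it. Take it from above by its thickness; it turns about its z.
- grip (a joint): Twist of the grip in rad, growing clockwise seen from above. 0: bar across the press arm (along the press's y), pole free; 1.57: bar in line with the arm. Free below 0.5; the lock bites from about 1.0 (turning resistance under 1 N m) and holds firmly above 1.2. Stops at -0.1 and 1.65. Starts at 1.3 to 1.55, locked; stays where it is left.
- pole (a joint): How far the pole is slid down, in m: 0 fully up, stop at 0.06. Starts at 0 to 0.012. Unlocked it slides down with a light steady drag of about 1 N (more upwards), enough to keep it from dropping; let go unlocked, the foot's spring pushes it back up some way. Not to be forced while locked.
- foot_home (a point): Fixed point on the pole's axis where the underside of the pole's rubber foot (32 mm across) stands with the pole fully up: 95 mm above the bench. The foot comes down with the pole. It is sprung, without preload: it gives about 1 mm for each 2 N, at most 10 mm.
- work: Blue locating tray 80 x 80 x 10 mm fixed on the slab under the pole, holding the layered plywood stack (66 x 66 mm). Origin: centre of the tray's underside, 25 mm above the bench. The stack's height differs from job to job: its top lies 20 to 42 mm above this origin and is not measured, so find it by feel.
- glue: White glue bottle with orange cap, 40 mm across, 110 mm high, standing close beside the press. Origin: centre of its underside. Not to be disturbed.
- screwdriver: Screwdriver with red handle lying on the bench close to the press. Origin: under its middle. Not to be disturbed.
- spool: Green filament spool lying flat, 200 mm across, 60 mm high. Origin: centre of its underside. Not to be disturbed.
- mug: Blue mug, 80 mm across, 90 mm high. Origin: centre of its underside. Not to be disturbed.
- flamingo: Pink flat flamingo figure on a round plywood foot 70 mm across, 170 mm high. Origin: centre of its underside. Not to be disturbed.
- screwbox: Grey divided parts tray, 120 x 90 x 40 mm. Origin: centre of its underside. Not to be disturbed.
- tape: Yellow tape ring lying flat, 90 mm across, 25 mm high. Origin: centre of its underside. Not to be disturbed.

How it is judged:
By the outcome, as a careful person would: the job done as asked, in the order asked, and still so for the second after the job is handed in, with the robot touching nothing.
It also fails if it takes over 64 s, if anything falls off the work surface, if the arm or the gripper's body presses on something with over 40 N, if the wrist force passes 120 N, or if a joint passes its speed limit or range.

## Working session

There is one attempt and no reset: what is moved stays moved. The work goes in short steps, Python scripts to look and compute and a tool call to move; the robot and the scene stay as the last step left them, time stands still between calls to the robot, and variables do not carry over. Pictures are saved under pics/ and viewed, at most 10 in all, crops included, and the job is handed in when it is done.

Besides the shell and the picture viewer there is one more tool, called after "Request:" as name(argument=value, ...) on one line, values as JSON. send_rows: Moves the arm, as the interface text tells. Its arguments: {"type":"object","properties":{"commands":{"type":"string"},"grip_force":{"type":"number"}},"required":["commands"]}

```bash
mkdir -p pics
cat > h.py <<'E'
import numpy as np, cv2
from station import readout, cams, sign_off
def snap(n,f=None):
    s=cams.snapshot(n)
    if f: cv2.imwrite('pics/'+f,s['pixels'][:,:,::-1])
    return s
def ray(s,uv):
    d=np.array(s['rotation'])@np.linalg.inv(s['intrinsics'])@[uv[0],uv[1],1.]
    return np.array(s['eye']),d/np.linalg.norm(d)
def plane(s,uv,z):
    o,d=ray(s,uv); return o+d*(z-o[2])/d[2]
def tri(a,ua,b,ub):
    o1,d1=ray(a,ua);o2,d2=ray(b,ub)
    t=np.linalg.lstsq(np.c_[d1,-d2],o2-o1,rcond=None)[0]
    p,q=o1+t[0]*d1,o2+t[1]*d2
    return (p+q)/2,np.linalg.norm(p-q)
def orange(s):
    h=cv2.cvtColor(s['pixels'],cv2.COLOR_RGB2HSV)
    m=cv2.inRange(h,(5,150,100),(18,255,255))
    c,_=cv2.findContours(m,cv2.RETR_EXTERNAL,cv2.CHAIN_APPROX_NONE)
    return sorted([x for x in c if cv2.contourArea(x)>20],key=cv2.contourArea)[::-1]
E
python3 - <<'E'
from h import *
S={n:snap(n,n+'0.png') for n in('top','side')}
for n,s in S.items():
    print(n,s['eye'])
    for c in orange(s): print(cv2.contourArea(c),cv2.minAreaRect(c))
st=readout.sense();print(st)
a=[cv2.imread(f'pics/{n}0.png') for n in('top','side')]
E
```

```text
top [ 0.2874105  -0.00924612  1.49814872]
67.0 ((289.67681884765625, 175.90855407714844), (5.300714015960693, 18.442068099975586), 6.34019136428833)
23.0 ((255.5, 157.5), (5.0, 5.0), 90.0)
side [0.44054178 1.22870746 1.03315857]
489.5 ((519.300048828125, 138.60000610351562), (28.776723861694336, 24.981992721557617), 18.434947967529297)
28.5 ((255.18936157226562, 169.3983917236328), (21.048940658569336, 8.986647605895996), 35.21759033203125)
24.5 ((220.0, 230.5), (7.0, 6.0), 90.0)
{'t': 0.1, 'q': array([ 9.56509321e-01,  5.28338338e-01,  1.43379644e+00,  1.31742954e-06,
        1.18135146e+00, -1.78492943e-01]), 'qd': array([-0.00097571, -0.00228458, -0.00289819,  0.00188055, -0.00143732,
        0.00066867]), 'tau': array([-3.16051119e-04, -4.43304169e+01, -1.78586179e+01, -2.67310652e-04,
        3.94256655e-03,  5.70694169e-06]), 'tcp_pos': array([0.26341256, 0.56604899, 0.21794581]), 'tool_rot': array([ 2.16177009e-01,  9.76353729e-01, -8.73144348e-04, -3.66109993e-04]), 'force': array([-0.57458381, -0.48737902,  0.17781039]), 'ft_torque': array([ 0.01483167, -0.01389063,  0.04210652]), 'gripper_force': 0.0, 'finger_gap': 1.0006656239461675}
```

View pics/top0.png

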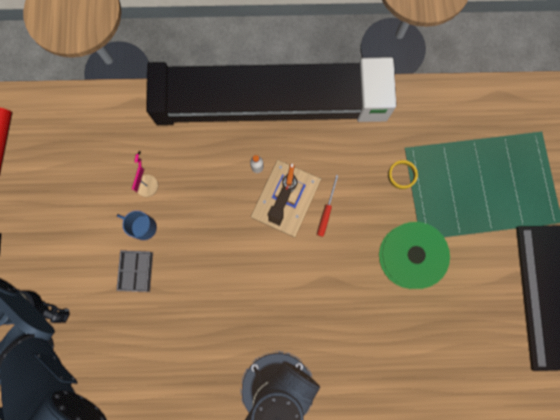

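View pics/side0.png

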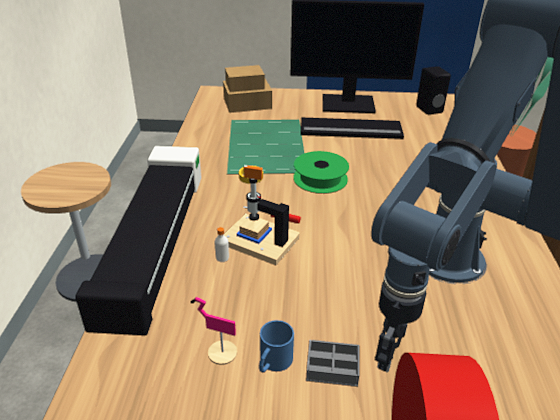

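Top view: the press is at about (287,198), with the orange grip at (290,175), the glue cap at (256,157) and the screwdriver at (328,207). Side view: the grip is at about (254,172) and the glue cap at (220,231).

Run:
```python
from h import *
t=snap('top');s=snap('side')
print('grip',tri(t,(290,176),s,(254,172.5)))
print('gripz',[plane(t,(290,176),z) for z in(.245,.255)])
print('cap',tri(t,(255.5,157.5),s,(220,230.5)))
c=orange(t)[0].reshape(-1,2)
l=cv2.minAreaRect(c.astype(np.float32)); print(cv2.boxPoints(l).tolist(),[plane(t,p,.27)[:2].round(4) for p in cv2.boxPoints(l)])
# slab colour corners, column
for p in [(266,163),(320,180),(297,235),(253,212)]: print('slab',plane(t,p,.025)[:2])
for p in [(277,218),(273,207)]: print('col',plane(t,p,.157)[:2])
cr=lambda im,x,y,w,h:cv2.resize(im[y:y+h,x:x+w,::-1],(400,400),interpolation=cv2.INTER_CUBIC)
cv2.imwrite('pics/crop.png',np.hstack([cr(t['pixels'],245,150,90,90),cr(s['pixels'],205,155,100,100)]))
```

```text
Traceback (most recent call last):
  File "h.py", line 13, in tri
    o1,d1=ray(a,ua);o2,d2=ray(b,ub)
          ~~~^^^^^^
  File "h.py", line 8, in ray
    d=np.array(s['rotation'])@np.linalg.inv(s['intrinsics'])@[uv[0],uv[1],1.]
      ~~~~~~~~~~~~~~~~~~~~~~~^~~~~~~~~~~~~~~~~~~~~~~~~~~~~~~
ValueError: matmul: Input operand 1 has a mismatch in its core dimension 0, with gufunc signature (n?,k),(k,m?)->(n?,m?) (size 3 is different from 4)
```

Rotation is a quaternion.

```bash
sed -i "s/np.array(s\['rotation'\])@/R.from_quat(s['rotation']).as_matrix()@/; 1a from scipy.spatial.transform import Rotation as R" h.py
python3 - <<'E'
from h import *
t=snap('top');s=snap('side')
print('grip',tri(t,(290,176),s,(254,172.5)))
print('gripz',[plane(t,(290,176),z) for z in(.245,.255)])
print('cap',tri(t,(255.5,157.5),s,(220,230.5)))
c=orange(t)[0].reshape(-1,2)
l=cv2.minAreaRect(c.astype(np.float32)); print(cv2.boxPoints(l).tolist(),[plane(t,p,.27)[:2].round(4) for p in cv2.boxPoints(l)])
for p in [(266,163),(320,180),(297,235),(253,212)]: print('slab',plane(t,p,.025)[:2])
for p in [(277,218),(273,207)]: print('col',plane(t,p,.157)[:2])
cr=lambda im,x,y,w,h:cv2.resize(im[y:y+h,x:x+w,::-1],(400,400),interpolation=cv2.INTER_CUBIC)
cv2.imwrite('pics/crop.png',np.hstack([cr(t['pixels'],245,150,90,90),cr(s['pixels'],205,155,100,100)]))
E
```

```text
grip (array([ 0.58124544, -0.04820103,  0.24239256]), np.float64(0.0011062385190782782))
gripz [array([ 0.58120191, -0.04814347,  0.245     ]), array([ 0.57885748, -0.04783308,  0.255     ])]
cap (array([0.67199882, 0.04811712, 0.10254734]), np.float64(0.002030877558287909))
[[285.5202331542969, 184.61849975585938], [288.5144348144531, 165.15606689453125], [293.9999694824219, 166.0], [291.0057678222656, 185.46243286132812]] [array([ 0.5528, -0.0352]), array([ 0.6043, -0.0443]), array([ 0.6018, -0.0585]), array([ 0.5502, -0.0493])]
slab [0.67604201 0.01880772]
slab [ 0.61796737 -0.1477729 ]
slab [ 0.4481912  -0.07130377]
slab [0.52214688 0.06156084]
col [ 0.48265107 -0.01139645]
col [ 0.51399412 -0.00090838]
```

View pics/crop.png

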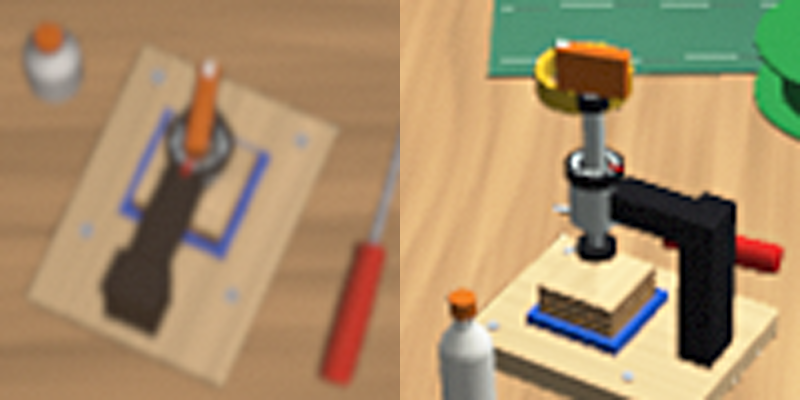

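The arm lies at about -25° and the bar at about -10° (grip ≈ 1.31). The grip is at (0.578, -0.047), z ≈ 0.25. I'll lift, travel over, then spin the tool +165° so that the wrist has range for the turn.

Request:
send_rows(commands="50 0 0 -1 0;50 0 0 -1 0;50 0 0 -1 0;50 0 0 -1 0;50 0 0 -1 0;50 0 0 -1 0;50 -0.9 -0.7 0 0;50 -0.9 -0.7 0 0;50 -0.9 -0.7 0 0;50 -0.9 -0.7 0 0;50 -0.9 -0.7 0 0;50 -0.9 -0.7 0 0;50 -0.9 -0.7 0 0;50 -0.9 -0.7 0 0;50 -0.9 -0.7 0 0;50 -0.9 -0.7 0 0;50 -0.9 -0.7 0 0;50 -0.9 -0.7 0 0;50 -0.9 -0.7 0 0;50 -0.9 -0.7 0 0")

```text
t: 1.97
tcp_pos: [0.4098, 0.2815, 0.3389]
tool_rot: [0.216, 0.976, 0.0, 0.0]
force: [0.1, -0.1, 1.3]
finger_gap: 0.586
gripper_force: 0.0
```

Request:
send_rows(commands="50 -0.9 -0.7 0 0;50 -0.9 -0.7 0 0;50 -0.9 -0.7 0 0;50 -0.9 -0.7 0 0;50 -0.9 -0.7 0 0;50 -0.9 -0.7 0 0;50 -0.9 -0.7 0 0;50 -0.9 -0.7 0 0;50 -0.9 -0.7 0 0;50 -0.9 -0.7 0 0;50 -0.9 -0.7 0 0;50 -0.9 -0.7 0 0;50 -0.9 -0.7 0 0;50 -0.9 -0.7 0 0;50 -0.9 -0.7 0 0;50 -0.9 -0.7 0 0;50 0 0 0 1;50 0 0 0 1;50 0 0 0 1;50 0 0 0 1")

```text
t: 3.63
tcp_pos: [0.5759, -0.0424, 0.3386]
tool_rot: [0.352, 0.936, -0.0, -0.0]
force: [-0.0, 0.0, 0.6]
finger_gap: 0.588
gripper_force: 0.0
```

Request:
send_rows(commands="50 0 0 0 1;50 0 0 0 1;50 0 0 0 1;50 0 0 0 1;50 0 0 0 1;50 0 0 0 1;50 0 0 0 1;50 0 0 0 1;50 0 0 0 1;50 0 0 0 1;50 0 0 0 1;50 0 0 0 1;50 0 0 0 1;50 0 0 0 1;50 0 0 0 1;50 0 0 0 1;50 0 0 0 1;50 0 0 0 1;50 0 0 0 1;50 0 0 0 1")

```text
t: 5.3
tcp_pos: [0.5759, -0.0421, 0.3387]
tool_rot: [0.871, 0.491, -0.0, -0.0]
force: [-0.1, -0.2, -0.2]
finger_gap: 0.583
gripper_force: 0.0
```

Request:
send_rows(commands="50 0 0 0 1;50 0 0 0 1;50 0 0 0 1;50 0 0 0 1;50 0 0 0 1;50 0 0 0 1;50 0 0 0 1;50 0 0 0 1;50 0 0 0 1;50 0 0 0 1;50 0 0 0 1;50 0 0 0 1;50 0 0 0 1;50 0 0 0 1;50 0 0 0 1;50 0 0 0 1;50 0 0 0 1;50 0 0 0 0.25;50 0 0 0 0;50 0 0 0 0")

```text
t: 6.97
tcp_pos: [0.576, -0.0421, 0.3388]
tool_rot: [0.996, -0.086, -0.0, -0.0]
force: [-0.2, 0.6, 0.2]
finger_gap: 0.584
gripper_force: 0.0
```

Run:
```python
from h import *
w=snap('wrist','w1.png')
st=readout.sense();print(st['t'],st['tcp_pos'],st['q'],st['force'],R.from_quat(st['tool_rot']).as_matrix().round(3),w['eye'])
for c in orange(w):
    r=cv2.minAreaRect(c);b=cv2.boxPoints(r);print(cv2.contourArea(c),b.tolist(),[plane(w,p,.268)[:2].round(4) for p in b])
```

```text
7.0167 [ 0.57595983 -0.04212333  0.33876983] [-2.66387867e-01  3.47435539e-01  1.39437705e+00 -5.59037413e-05
  1.39991354e+00  1.47723167e+00] [-0.64283214 -0.1950752   0.34675249] [[ 0.985 -0.172 -0.   ]
 [-0.172 -0.985 -0.   ]
 [-0.     0.    -1.   ]] [ 0.64986209 -0.05528916  0.49245798]
1272.5 [[273.4405517578125, 237.93756103515625], [275.32818603515625, 160.54458618164062], [295.876953125, 161.0457763671875], [293.98931884765625, 238.43875122070312]] [array([ 0.5649, -0.0367]), array([ 0.6141, -0.0467]), array([ 0.6116, -0.0589]), array([ 0.5623, -0.0497])]
305.0 [[162.0, 103.0], [162.0, 83.0], [182.0, 83.0], [182.0, 103.0]] [array([0.6583, 0.0121]), array([0.6689, 0.0092]), array([ 0.667, -0.002]), array([0.6563, 0.0007])]
```

View pics/w1.png

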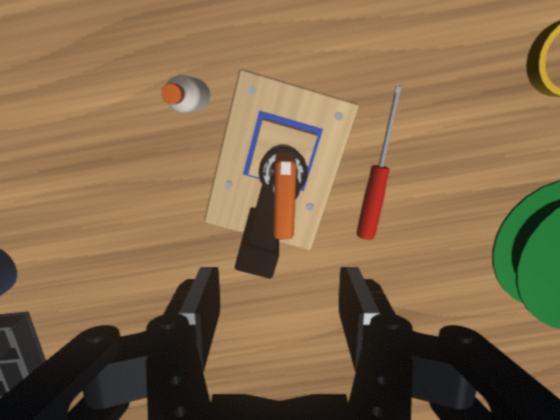

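Run:
```python
from h import *
import glob
w=snap('wrist');im=w['pixels']
h=cv2.cvtColor(im,cv2.COLOR_RGB2HSV)
m=cv2.inRange(h,(105,120,60),(130,255,255));m[:90]=0;m[200:]=0;m[:,:230]=0;m[:,340:]=0
c=np.argwhere(m>0)[:,::-1].astype(np.float32);r=cv2.minAreaRect(c);print('tray',r,plane(w,r[0],.035),[plane(w,p,.035)[:2].round(4) for p in cv2.boxPoints(r)])
for p in [(284,168)]: print('collar',plane(w,p,.165))
P=[plane(w,p,.025)[:2] for p in [(240,70),(358,103),(311,249),(206,222)]]
for i in range(4):
    d=P[i]-P[i-1];print('edge',P[i].round(4),np.linalg.norm(d).round(4),np.degrees(np.arctan2(d[1],d[0])).round(1))
print('col top',plane(w,(258,260),.157))
for z in(.261,.267,.273): print(z,plane(w,(284.2,238),z),plane(w,(275,163),z),plane(w,(295.5,163),z))
cv2.imwrite('pics/w2.png',cv2.resize(im[60:280,190:380,::-1],(665,600)[::1] if 0 else (518,600),interpolation=cv2.INTER_CUBIC))
```

```text
tray ((282.10382080078125, 150.61923217773438), (64.37606048583984, 64.11294555664062), 15.255118370056152) [ 0.58754151 -0.04802827  0.035     ] [array([0.5686, 0.0052]), array([ 0.6381, -0.0295]), array([ 0.6059, -0.0994]), array([ 0.5338, -0.0678])]
collar [ 0.58980691 -0.04913965  0.165     ]
edge [ 0.6878 -0.0152] 0.1955 -25.1
edge [ 0.6267 -0.1477] 0.1459 -114.7
edge [ 0.4484 -0.0639] 0.197 154.8
edge [0.5107 0.0676] 0.1455 64.7
col top [ 0.50273359 -0.00840318  0.157     ]
0.261 [ 0.56102223 -0.04314325  0.261     ] [ 0.61150085 -0.04593419  0.261     ] [ 0.6092875  -0.05856851  0.261     ]
0.267 [ 0.56332535 -0.0434586   0.267     ] [ 0.61249551 -0.0461772   0.267     ] [ 0.61033953 -0.05848402  0.267     ]
0.273 [ 0.56562848 -0.04377395  0.273     ] [ 0.61349017 -0.0464202   0.273     ] [ 0.61139157 -0.05839953  0.273     ]
```

View pics/w2.png

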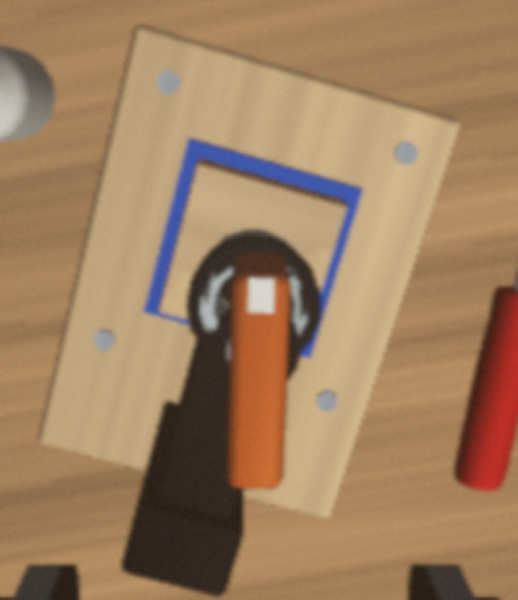

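The tray centre, the collar and the bar all put the axis at about (0.588, -0.049), and the press yaw is -25°. The bar is at about -10.5°, which matches the tool. Now I'll align, descend and grasp.

Request:
send_rows(commands="50 0.34 0.1 0 0;50 0.33 0.1 0 0;50 0 0 0.5 0;50 0 0 0.5 0;50 0 0 0.5 0;50 0 0 0.5 0;50 0 0 0.5 0;50 0 0 0.5 0;50 0 0 0.5 0;50 0 0 0.5 0;50 0 0 0.5 0;50 0 0 0.4 0;50 0 0 0 0")

```text
t: 8.15
tcp_pos: [0.5873, -0.048, 0.2386]
tool_rot: [0.996, -0.087, -0.002, -0.0]
force: [0.4, 0.6, -0.0]
finger_gap: 0.585
gripper_force: 0.0
```

Run:
```python
from h import *
w=snap('wrist','w3.png')
st=readout.sense();print(st['tcp_pos'],st['force'])
for c in orange(w)[:2]:
    print(cv2.contourArea(c),cv2.boundingRect(c),cv2.minAreaRect(c))
```

```text
[ 0.58791593 -0.04821718  0.23964831] [ 0.68804908 -0.23881661 -0.18036083]
3648.5 (262, 235, 36, 118) ((278.6242370605469, 293.2795715332031), (34.04084014892578, 117.22256469726562), 1.5074357986450195)
584.0 (116, 96, 32, 27) ((129.9756317138672, 109.21951293945312), (29.985363006591797, 25.612497329711914), 51.34019088745117)
```

View pics/w3.png

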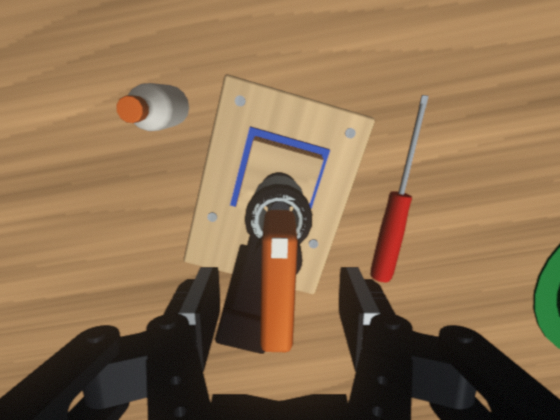

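The bar sits centred between the fingers (column 279, rows 235–352). Closing.

Request:
send_rows(commands="8 0 0 0 0;8 0 0 0 0;8 0 0 0 0;8 0 0 0 0;8 0 0 0 0;8 0 0 0 0;8 0 0 0 0;8 0 0 0 0;8 0 0 0 0;8 0 0 0 0", grip_force=70)

```text
t: 9.03
tcp_pos: [0.5891, -0.0482, 0.2418]
tool_rot: [0.996, -0.087, 0.001, -0.0]
force: [-0.5, 0.8, 5.9]
finger_gap: 0.132
gripper_force: 69.7
```

Request:
send_rows(commands="8 0 0 -0.1 0;8 0 0 0 0;8 0 0 0 -0.5;8 0 0 0 -0.5;8 0 0 0 -0.5;8 0 0 0 -0.5;8 0 0 0 0")

```text
t: 9.62
tcp_pos: [0.5886, -0.048, 0.2419]
tool_rot: [1.0, -0.017, -0.0, -0.001]
force: [1.2, 2.3, -3.0]
finger_gap: 0.13
gripper_force: 69.0
```

```bash
cat > st.py <<'E'
from h import *
st=readout.sense();M=R.from_quat(st['tool_rot']).as_matrix()
print(round(st['t'],2),st['tcp_pos'].round(4),'F',st['force'].round(2),'T',st['ft_torque'].round(2),'yaw',np.degrees(np.arctan2(M[1,0],M[0,0])).round(1),'gap',round(st['finger_gap']*85.4,1),'q6',st['q'][5].round(2))
E
python3 st.py
```

```text
9.62 [ 0.5886 -0.048   0.2419] F [ 1.18  2.34 -2.99] T [ 0.36 -0.41 -0.06] yaw -2.0 gap 11.1 q6 1.33
```

Request:
send_rows(commands="8 0 0 0 -1;8 0 0 0 -1;8 0 0 0 -1;8 0 0 0 -1;8 0 0 0 -1;8 0 0 0 -1;8 0 0 0 -1;8 0 0 0 -1;8 0 0 0 -1;8 0 0 0 -1;8 0 0 0 -1;8 0 0 0 -1;8 0 0 0 -1;8 0 0 0 -1;8 0 0 0 -1;8 0 0 0 -1;8 0 0 0 0;8 0 0 0 0")

```text
t: 11.12
tcp_pos: [0.5877, -0.046, 0.242]
tool_rot: [0.857, 0.515, 0.0, -0.003]
force: [1.2, 6.8, -2.3]
finger_gap: 0.134
gripper_force: 69.2
```

```bash
python3 st.py; python3 -c "
from h import *
w=snap('wrist','w4.png')"
```

```text
11.12 [ 0.5877 -0.046   0.242 ] F [ 1.17  6.82 -2.27] T [ 1.08 -0.23  0.  ] yaw 62.0 gap 11.5 q6 0.22
```

View pics/w4.png

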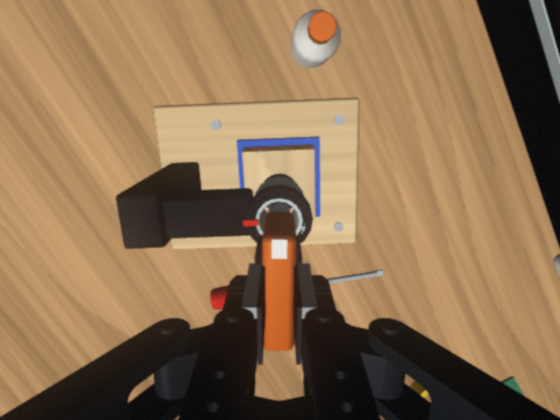

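The bar is held and across the arm, so the pole is unlocked. Easing off the side load and starting down.

Request:
send_rows(commands="8 0.06 -0.03 0 0;8 0 0 0.1 0;8 0 0 0.1 0;8 0 0 0.1 0;8 0 0 0.1 0;8 0 0 0.1 0;8 0 0 0.1 0;8 0 0 0.1 0;8 0 0 0.1 0")

```text
t: 11.92
tcp_pos: [0.5881, -0.0459, 0.2269]
tool_rot: [0.857, 0.515, 0.0, -0.001]
force: [-0.6, 5.6, 2.4]
finger_gap: 0.136
gripper_force: 69.7
```

```bash
python3 st.py
```

```text
11.92 [ 0.5881 -0.0459  0.2269] F [-0.59  5.63  2.35] T [1.06 0.07 0.01] yaw 62.0 gap 11.6 q6 0.22
```

Request:
send_rows(commands="8 0 0 0.05 0;8 0 0 0.05 0;8 0 0 0.05 0;8 0 0 0.05 0")

```text
t: 12.25
tcp_pos: [0.5881, -0.0459, 0.2229]
tool_rot: [0.857, 0.515, 0.0, -0.001]
force: [-0.5, 5.3, 1.8]
finger_gap: 0.132
gripper_force: 69.7
```

Request:
send_rows(commands="8 0 0 0.05 0;8 0 0 0.05 0;8 0 0 0.05 0")

```text
t: 12.5
tcp_pos: [0.5881, -0.0459, 0.2199]
tool_rot: [0.857, 0.515, 0.0, -0.001]
force: [-0.8, 5.5, 2.2]
finger_gap: 0.134
gripper_force: 69.7
```

Request:
send_rows(commands="8 0 0 0.05 0;8 0 0 0.05 0")

```text
t: 12.67
tcp_pos: [0.5882, -0.0459, 0.2183]
tool_rot: [0.857, 0.515, 0.0, -0.001]
force: [-2.3, 5.7, 5.3]
finger_gap: 0.135
gripper_force: 70.2
```

Request:
send_rows(commands="8 0 0 0.05 0;8 0 0 0 0")

```text
t: 12.83
tcp_pos: [0.5883, -0.0459, 0.2176]
tool_rot: [0.857, 0.515, 0.0, -0.001]
force: [-1.0, 5.5, 4.7]
finger_gap: 0.132
gripper_force: 70.1
```

```bash
python3 st.py
```

```text
12.83 [ 0.5883 -0.0459  0.2176] F [-0.98  5.47  4.71] T [ 1.12  0.1  -0.02] yaw 62.0 gap 11.3 q6 0.22
```

Request:
send_rows(commands="8 0 0 0.05 0;8 0 0 0.05 0;8 0 0 0 0")

```text
t: 13.08
tcp_pos: [0.5885, -0.0459, 0.2164]
tool_rot: [0.857, 0.515, 0.001, -0.001]
force: [-2.5, 6.0, 8.0]
finger_gap: 0.134
gripper_force: 70.5
```

Request:
send_rows(commands="8 0 0 0.05 0;8 0 0 0 0")

```text
t: 13.25
tcp_pos: [0.5886, -0.046, 0.2158]
tool_rot: [0.857, 0.515, 0.001, -0.0]
force: [-1.8, 7.0, 9.8]
finger_gap: 0.137
gripper_force: 70.7
```

Request:
send_rows(commands="8 0 0 0.06 0;8 0 0 0 0;8 0 0 0 0;8 0 0 0 0")

```text
t: 13.58
tcp_pos: [0.5887, -0.046, 0.215]
tool_rot: [0.857, 0.515, 0.001, -0.0]
force: [-1.2, 6.0, 11.3]
finger_gap: 0.134
gripper_force: 70.9
```

```bash
python3 st.py
```

```text
13.58 [ 0.5887 -0.046   0.215 ] F [-1.21  6.04 11.31] T [1.2  0.42 0.  ] yaw 62.0 gap 11.5 q6 0.22
```

Request:
send_rows(commands="8 0 0 0 1;8 0 0 0 1;8 0 0 0 1;8 0 0 0 1;8 0 0 0 1;8 0 0 0 1;8 0 0 0 1;8 0 0 0 1;8 0 0 0 1;8 0 0 0 1;8 0 0 0 0")

```text
t: 14.5
tcp_pos: [0.5897, -0.0471, 0.215]
tool_rot: [0.982, 0.19, 0.002, 0.001]
force: [-1.1, 3.7, 8.8]
finger_gap: 0.135
gripper_force: 70.6
```

```bash
python3 st.py
```

```text
14.5 [ 0.5897 -0.0471  0.215 ] F [-1.13  3.68  8.82] T [0.74 0.13 0.02] yaw 21.9 gap 11.6 q6 0.92
```

Contact is at z ≈ 0.2195, so the press is about 9 N. I'll go back into the free range, add 0.5 mm, then turn to lock.

Request:
send_rows(commands="8 0 0 0 -1;8 0 0 0 -1;8 0 0 0 -1;8 0 0 0 -1;8 0 0 0 -1;8 0 0 0 -1;8 0 0 0.03 0;8 0 0 0 0;8 0 0 0 1;8 0 0 0 1;8 0 0 0 1;8 0 0 0 1;8 0 0 0 1;8 0 0 0 1;8 0 0 0 0")

```text
t: 15.75
tcp_pos: [0.5898, -0.0471, 0.2148]
tool_rot: [0.982, 0.19, 0.002, 0.001]
force: [-1.2, 4.2, 10.6]
finger_gap: 0.131
gripper_force: 70.9
```

```bash
python3 st.py
```

```text
15.75 [ 0.5898 -0.0471  0.2148] F [-1.24  4.22 10.65] T [0.78 0.19 0.04] yaw 21.9 gap 11.2 q6 0.92
```

Good. Now the rest of the turn, to yaw -25.

Request:
send_rows(commands="8 0 0 0 1;8 0 0 0 1;8 0 0 0 1;8 0 0 0 1;8 0 0 0 1;8 0 0 0 1;8 0 0 0 1;8 0 0 0 1;8 0 0 0 1;8 0 0 0 1;8 0 0 0 1;8 0 0 0 0.7;8 0 0 0 0;8 0 0 0 0")

```text
t: 16.92
tcp_pos: [0.5896, -0.0486, 0.2148]
tool_rot: [0.977, -0.214, 0.002, 0.001]
force: [-2.6, 1.0, 11.3]
finger_gap: 0.133
gripper_force: 70.8
```

```bash
python3 st.py
```

```text
16.92 [ 0.5896 -0.0486  0.2148] F [-2.62  0.97 11.27] T [0.23 0.38 0.12] yaw -24.8 gap 11.3 q6 1.73
```

Request:
send_rows(commands="30 0 0 0 0;40 0 0 0 0;40 0 0 0 0;40 0 0 0 0;40 0 0 0 0;40 0 0 0 0;40 0 0 -0.3 0;40 0 0 -0.5 0;40 0 0 -0.5 0;40 0 0 -1 0;40 0 0 -1 0;40 0 0 -1 0;40 0 0 -1 0;40 0 0 -1 0;40 0 0 0 0;40 0 0 0 0")

```text
t: 18.25
tcp_pos: [0.5893, -0.0472, 0.3403]
tool_rot: [0.977, -0.214, 0.002, 0.0]
force: [-0.7, -1.0, -1.4]
finger_gap: 0.465
gripper_force: 0.0
```

```bash
python3 st.py; python3 -c "
from h import *
w=snap('wrist','w5.png');s=snap('side')
cv2.imwrite('pics/s5.png',cv2.resize(s['pixels'][150:260,200:310,::-1],(550,550),interpolation=cv2.INTER_CUBIC))"
```

```text
18.25 [ 0.5893 -0.0472  0.3403] F [-0.7  -1.01 -1.35] T [-0.03 -0.02 -0.05] yaw -24.8 gap 39.7 q6 1.73
```

View pics/w5.png

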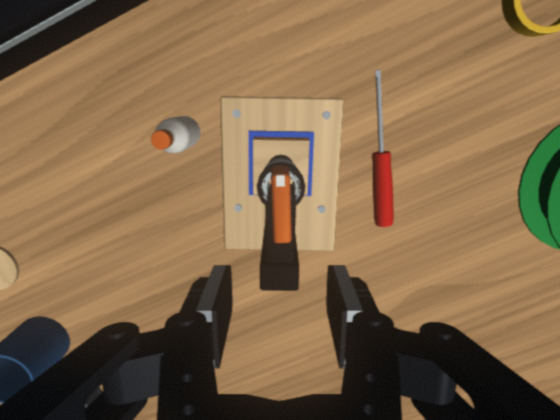

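View pics/s5.png

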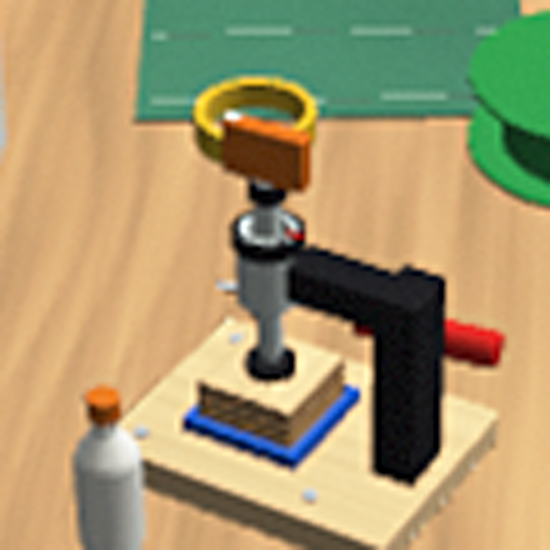

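The bar at (282,207) is in line with the arm, the foot is down on the stack, the neighbouring items haven't moved, and the gripper is clear. Handing in.

```bash
python3 -c "
from station import sign_off
print(sign_off())"
```

```text
the job is handed in; nothing more can be done
None
```

The stack is clamped at about 10 N by my estimate from the wrist force and foot travel; the grip is locked in line with the arm, the gripper is clear, and the job was handed in at about 18 s.

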